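# Rake a dropped mending plate out of a narrow gap with a bent rod

### The job

A small steel mending plate has dropped to the bottom of the narrow gap in the plywood organiser, partly under the clear cover. Take the bent rod from its stand, reach under the cover, set the hook's toe down behind the plate and rake it gently along the gap, over the rubber strip on the floor, until it lies wholly outside on the table just in front of the mouth; then hang the rod back in its stand. Feel your way: do not bear hard on the organiser with the rod (14 N at most), never touch the plate with the gripper, and leave the bottle, the pot and the weight alone.

Things in the scene. Friction and masses are not known exactly. Their poses are not given: they have to be found in the camera images.
- organiser: fixed plywood organiser: two solid blocks, each 180 mm long, 46 wide, tops 80 mm above the table, with a straight open-topped gap 28 mm wide between them. Origin on the table in the middle of the gap's open mouth; x runs along the gap from the mouth inward, y across it, z up. The gap's closed end is at x = 172 mm. A pencil lies on one block.
- gap_mouth (a point): middle of the gap's floor at its mouth. The floor is a level plate, its surface 4 mm above the table; at the mouth (organiser x = 0) it ends and steps down 4 mm to the table
- strip_zone (a point): middle of the zone of the rubber strip (a cable ramp) fixed across the gap's floor between mouth and plate: 10 mm flat top, 30 degree ramps on both sides. Its middle lies anywhere 40 to 70 mm from the mouth and its top 6 to 18 mm above the gap's floor; this fixed point tells neither: feel for them
- cover_edge (a point): middle of the underside of the front edge of the clear plastic cover, 3 mm thick, that bridges the gap from 116 mm inward of the mouth to the closed end; underside 66 mm above the table
- plate: the dropped flat steel mending plate, 46 x 18 x 6 mm, about 40 g. Origin in the middle of its underside, x along its length (at the start pointing inward along the gap, within 0.1 rad), z up. It starts flat on the gap's floor, its centre 119 to 129 mm from the mouth.
- rod: bent steel rod of 8 mm round bar, 150 g. Origin on the axis of the upright shaft, level with the toe's tip; z up the shaft, x the way the foot points. Toe: upright bar with round tip, 60 mm from the shaft axis along +x, from z = 0 up to the foot. Foot: level bar from toe to shaft, underside z = 22, top 30 mm. Flange 30 (x) x 26 (y) x 6 mm, underside z = 95 mm.
- rod_handle (a point): middle of the rod's square wooden handle, 14 x 14 mm with faces along the rod's x and y, reaching 40 mm up and down from here (z = 101 to 181 mm in the rod's frame)
- rod_toe (a point): the lowest point of the rod's toe, the part that hooks the plate
- stand: fixed plywood stand with an upright slot, 104 mm high. Origin on the table under the place of the rod's shaft; x along the slot, the way the foot points. Slot 15 mm wide, x = -18 to +78 mm, open on top. The rod hangs in it by its flange, shaft over the origin, rod origin 9 mm above the table; it lifts straight out (clear after 97 mm) and goes back straight down.
- pva_bottle: bystander: white glue bottle with red tip, 44 mm across, 140 mm tall, origin under its centre
- paint_pot: bystander: small paint pot with a pale lid, 35 mm across, 38 mm tall, origin under its centre
- brass_weight: bystander: turned brass weight with a button top, 27 mm across, 43 mm tall, origin under its centre

How it is judged:
By the outcome, as a careful person would: the job done as asked, in the order asked, and still so for the second after the job is handed in, with the robot touching nothing.
It also fails if it takes over 72 s, if anything falls off the work surface, if the arm or the gripper's body presses on something with over 40 N, if the wrist force passes 120 N, or if a joint passes its speed limit or range.

### The arm

A 7-joint arm with a two-finger parallel gripper is mounted at the origin on the work surface; the furniture and walls round the work are solid. World frame = base frame: x ahead of the robot, y to its left, z up, the work surface at z = 0. Lengths are in mm, angles in rad, forces in N, time in s.
With the tool pointing down it reaches from about 350 to 775 mm from the base axis. Payload 3.1 kg.
Tool frame: the origin (TCP) lies at the very end of the fingers, on their centre line; the grasp point (between the pads) lies 19 mm behind it; z points along the fingers, y is the line along which they close (so a half turn about z gives the same grasp; the last joint's range is limited). The gripper opens to 85 mm and grips with 20 to 120 N. Pads are 22 mm wide; open, the fingers measure 114 mm over their backs; the gripper's body (76 mm by 85 mm) begins 54 mm behind the grasp point. The pads swing forward as they close: fully open they stand 13 mm farther back than shut.
Start: joints at [-1.164, 0.311, 0.014, 1.512, -0.004, 1.319, -0.027], TCP at [238.613, 495.561, 231.304] pointing down, gripper open.
Joint ranges: [-2.7, 2.7], [-0.3, 1.91], [-1.27, 1.3], [0.12, 2.57], [-1.44, 4.58], [0.2, 2.03], [-3.05, 3.05]. Speed limits (rad/s): [2.79, 2.79, 3.14, 3.14, 3.14, 3.14, 3.14].

### API

Orientations are given as a unit quaternion [x, y, z, w].
In Python, from station import * gives the robot as it stands. The module is installed in compiled form; this text tells all that it offers.
- The arm moves only by the tool drive_tool, never from a script. Its argument "increments" is a list that holds one entry, the list of rows, each a list of 7 numbers: the shift along the tool's x, y, z in units of 40 mm (1.0 is 40 mm), then the turn, a rotation vector about the tool's x, y, z in units of 8 degrees (1.0 is 8 degrees), then the gripper command: -1 is fully open, 1 is shut, values between are in proportion. A call has exactly 5 rows; each row is the pose to reach, as a shift and turn from the pose commanded when the call began, along the tool's axes at that moment; what a row does not reach only later rows make up. A row lasts 1/10 s, in which the tool goes at most 50 mm and 8.59 degrees, less where a joint would pass 70% of its speed; a pose out of reach is approached as far as the arm can. A call with a gripper value outside its range is refused whole. The fingers move at their own pace and stop on an object; the grip force is fixed at half the most. Time passes only in rows, so rows that repeat a pose let the fingers close, or fill a call up. It gives the time, the measured TCP pose, the force, the opening and the grip force at its end, in the units of the state.
- observe(): the state, without advancing time (a new reading comes with each control period).
- camera(name): name is "scene" or "top"; returns a dict with "frame" (384x512x3 uint8, red, green, blue), "fx", "fy", "cx", "cy" (pixels), "k1" (the pictures are not rectified: a ray, as slopes to the right and down, at radius r is drawn at 1 + k1 r^2 times it, then the intrinsics apply), "extrinsics" (4x4, takes a point from camera to world coordinates). Camera axes: x right, y up, looking along -z (the intrinsics and any distortion apply to the point x, -y, -z); pixel columns grow to the right and rows downward; lengths in mm; the calibration is good to about 2 mm. A picture is of the moment at which its call begins. There is no depth.
- job_done(): hands the job in; it is judged then, once.
The state is a dict: "time": time; "joints": joint angles; "qvel": joint speeds; "joint_efforts": joint torques, N m; "tcp_pos": TCP position; "orientation": TCP orientation; "force": force on the tool from outside, world axes, zero at the start; "wrist_torque": the same for the moment, N m; "grip_width": finger opening in mm; "grip_force": force on a finger pad.
Only numpy, scipy, OpenCV 4.12 (cv2) and the standard library are available. Lean on these libraries where they do the work, as an engineer would, in place of code of your own. Each camera call takes 0.05 s, during which the arm holds its last target. There are 200 camera calls.

## Working session

There is one attempt and no reset: what is moved stays moved. The work goes in short steps, Python scripts to look and compute and a tool call to move; the robot and the scene stay as the last step left them, time stands still between calls to the robot, and variables do not carry over. Pictures are saved under pics/ and viewed, at most 10 in all, crops included, and the job is handed in when it is done.

Besides the shell and the picture viewer there is one more tool, called after "Call:" by a JSON object that holds its "op" and its "data", one argument or row to a line. drive_tool: Moves the arm, as the interface text tells. Its arguments: {"type":"object","properties":{"increments":{"type":"array"}},"required":["increments"]}

```bash
mkdir -p pics; cat > h.py <<'E'
from station import *
import numpy as np, cv2
from scipy.spatial.transform import Rotation as R
def snap(name,fn):
    c=camera(name); cv2.imwrite(fn,c["frame"][:,:,::-1]); np.save(fn+'.npy',c,allow_pickle=True); return c
def load(fn): return np.load(fn+'.npy',allow_pickle=True).item()
def ray(c,u,v):
    K=np.array([[c["fx"],0,c["cx"]],[0,c["fy"],c["cy"]],[0,0,1.]])
    p=cv2.undistortPoints(np.array([[[u,v]]],float),K,np.array([c["k1"],0,0,0.]))[0,0]
    E=np.array(c["extrinsics"]); return E[:3,3],E[:3,:3]@np.array([p[0],-p[1],-1])
def at(c,u,v,z):
    o,d=ray(c,u,v); return o+d*(z-o[2])/d[2]
def proj(c,P):
    E=np.array(c["extrinsics"]); q=E[:3,:3].T@(np.array(P,float)-E[:3,3]); x,y=q[0]/-q[2],-q[1]/-q[2]
    s=1+c["k1"]*(x*x+y*y); return np.array([c["fx"]*x*s+c["cx"],c["fy"]*y*s+c["cy"]])
E
python3 - <<'E'
from h import *
for n in("scene","top"):
    c=snap(n,f"pics/{n}0.png"); print(n,c["fx"],c["k1"],np.round(c["extrinsics"],3).tolist())
s=observe(); print({k:np.round(v,3).tolist() for k,v in s.items()})
E
python3 -c "
import cv2
a=cv2.imread('pics/scene0.png');cv2.imwrite('pics/s0b.png',cv2.resize(a,(800,600),interpolation=2))
a=cv2.imread('pics/top0.png');cv2.imwrite('pics/t0b.png',cv2.resize(a,(800,600),interpolation=2))"
```

```text
scene 492.457266951157 0.05368741686928016 [[0.817, 0.273, -0.507, -142.12], [-0.576, 0.371, -0.728, -824.65], [-0.011, 0.888, 0.461, 645.627], [0.0, 0.0, 0.0, 1.0]]
top 468.8506636108539 0.05990128695789251 [[-0.027, 0.994, -0.104, 342.423], [-1.0, -0.026, 0.005, 9.232], [0.002, 0.104, 0.995, 1245.202], [0.0, 0.0, 0.0, 1.0]]
{'time': 0.1, 'joints': [-1.164, 0.312, 0.014, 1.513, -0.004, 1.319, -0.027], 'qvel': [-0.001, -0.0, 0.001, -0.006, -0.001, -0.001, -0.001], 'joint_efforts': [0.0, -38.085, 0.146, -23.124, 0.012, 0.008, -0.0], 'tcp_pos': [238.323, 494.968, 230.334], 'orientation': [0.222, 0.975, -0.001, -0.0], 'force': [-0.929, 0.979, 0.195], 'wrist_torque': [-0.027, -0.059, 0.014], 'grip_force': 0.0, 'grip_width': 85.67}
```

View pics/s0b.png

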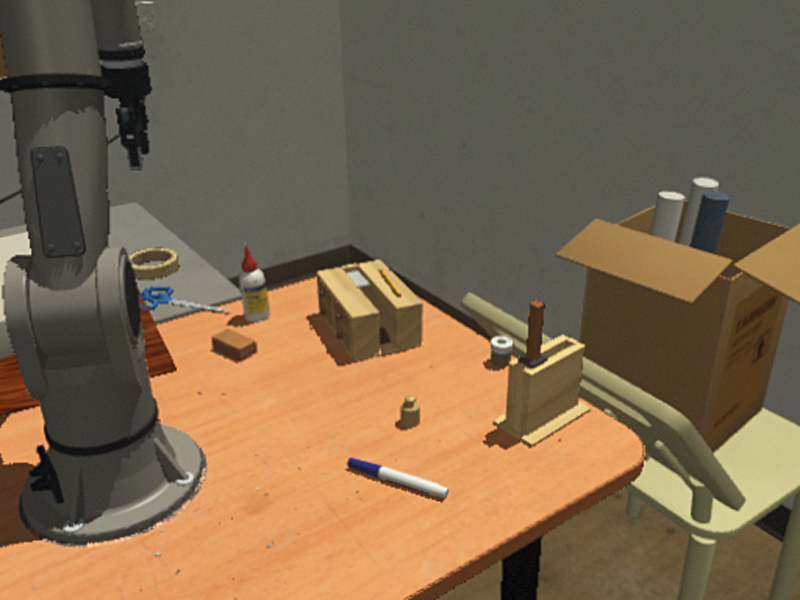

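View pics/t0b.png

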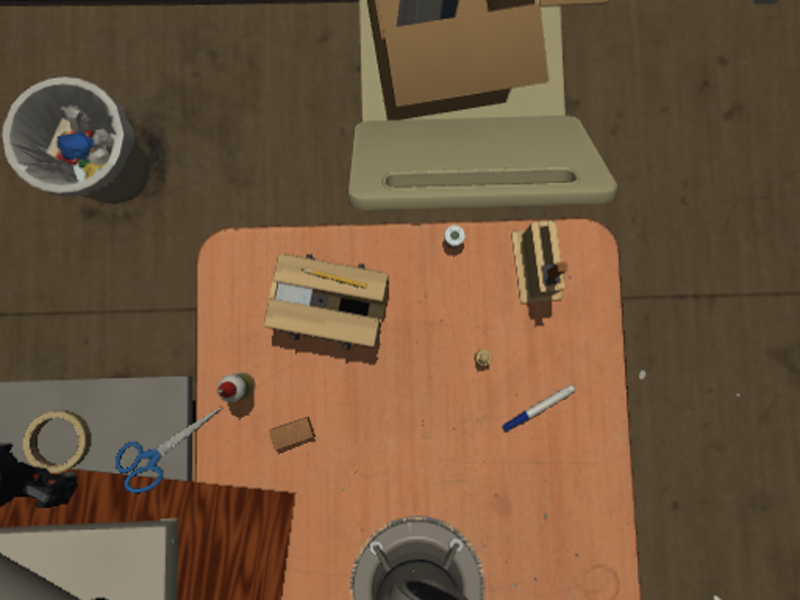

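Scene: organiser at (370,310) with its mouth facing the viewer and stand at (540,390). Top: organiser at (325,300), mouth on the right (-y), stand at (540,262), its foot pointing up (+x). I'll take enlarged crops.

```bash
python3 -c "
import cv2,numpy as np
t=cv2.imread('pics/top0.png');s=cv2.imread('pics/scene0.png')
f=lambda a,x,y,w,h:cv2.resize(a[y:y+h,x:x+w],(400,300),interpolation=2)
# scale 4.. each 100x75 -> 400x300
m=np.vstack([np.hstack([f(t,162,155,100,75),f(t,300,137,80,60)]),np.hstack([f(s,190,160,100,75),f(s,290,185,133,100)])])
cv2.imwrite('pics/c0.png',m)"
```

```text
(no output)
```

View pics/c0.png

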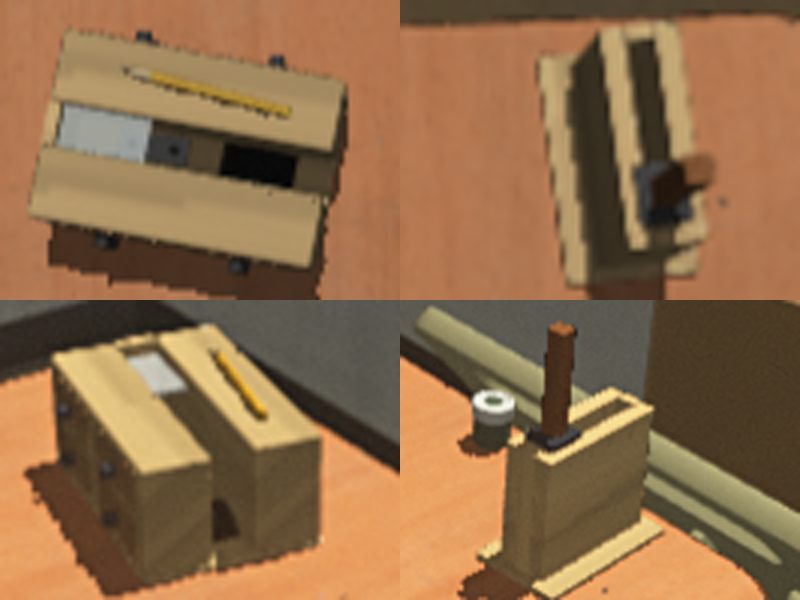

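```bash
cat > m.py <<'E'
from h import *
from scipy.optimize import least_squares
t=load('pics/top0.png');s=load('pics/scene0.png')
px=lambda u,v,ox,oy,k:((u+.5)/k-.5+ox,(v+.5)/k-.5+oy)
T=[((180,60),(65,30)),((0,60),(345,82)),((0,14),(332,152)),((0,-14),(325,197)),((0,-60),(310,268)),((180,-60),(28,215))]
S=[((0,-14),(255,150)),((0,-60),(322,137)),((0,14),(212,160)),((0,60),(140,172))]
def w(p,xy):
    x,y=xy; return p[:2]+[np.cos(p[2])*x-np.sin(p[2])*y,np.sin(p[2])*x+np.cos(p[2])*y]
T=[(m,px(*q,162,155,4)) for m,q in T];S=[(m,px(*q,190,160,4)) for m,q in S]
# in scene, left block (image) is nearer robot
for nm,c,L in(("top",t,T),("scene",s,S)):
    for m,q in L: print(nm,m,at(c,*q,80)[:2].round(1))
E
cat >> m.py <<'E'
h=px(300,165,300,137,5); print("handle top(top)",at(t,*h,190).round(1))
print("handle top(scene)",at(s,*px(162,26,290,185,3.0075),190).round(1))
print("flange top",at(t,*px(265,193,300,137,5),110).round(1))
for q in[(200,30),(280,22),(303,238),(235,250)]: print("stand top",at(t,*px(*q,300,137,5),104).round(1))
for q in[(255,108),(148,165),(105,143),(212,88)]: print("stand scene",at(s,*px(*q,290,185,3.0075),104).round(1))
for q in[(238,40),(265,38)]: print("slot end top",at(t,*px(*q,300,137,5),104).round(1))
E
python3 m.py
```

```text
top (180, 60) [540.2 209.4]
top (0, 60) [502.7  34.8]
top (0, 14) [458.9  43.9]
top (0, -14) [430.8  48.9]
top (0, -60) [387.   59.2]
top (180, -60) [424.6 233.3]
scene (0, -14) [457.3  40.5]
scene (0, -60) [500.1  29.9]
scene (0, 14) [429.2  45.4]
scene (0, 60) [386.4  58.4]
handle top(top) [ 493.4 -221.3  190. ]
handle top(scene) [ 493.1 -220.1  190. ]
flange top [ 491.6 -221.1  110. ]
stand top [ 574.3 -194.1  104. ]
stand top [ 577.2 -233.6  104. ]
stand top [ 469.7 -239.8  104. ]
stand top [ 464.7 -206.4  104. ]
stand scene [ 578.1 -233.8  104. ]
stand scene [ 466.6 -242.9  104. ]
stand scene [ 462.  -206.1  104. ]
stand scene [ 574.2 -196.4  104. ]
slot end top [ 568.8 -212.6  104. ]
slot end top [ 569.4 -225.9  104. ]
```

Crop readings: organiser block top corners at (345,82), (332,152), (325,197) and (310,268). Stand slot at (640–668,40), and handle top near (700,165). Top and scene estimates agree to about 3 mm:

- **Mouth:** (444, 45), gap yaw 1.359.
- **Stand:** (492, -221), yaw 0.084.

I'm moving above the stand now.

Call:
{"op": "drive_tool", "data": {
  "increments": [
    [[-0.85,-0.85,0,0,0,0,-1],[-1.7,-1.7,0,0,0,0,-1],[-2.55,-2.55,0,0,0,0,-1],[-3.4,-3.4,0,0,0,0,-1],[-4.25,-4.25,0,0,0,0,-1]]
  ]
}}

```text
time: 0.6
tcp_pos: [318.1, 266.5, 230.9]
orientation: [0.222, 0.975, -0.0, -0.0]
force: [0.4, 0.1, -0.0]
grip_width: 85.2
grip_force: 0.0
```

Call:
{"op": "drive_tool", "data": {
  "increments": [
    [[-0.85,-0.85,0,0,0,0,-1],[-1.7,-1.7,0,0,0,0,-1],[-2.55,-2.55,0,0,0,0,-1],[-3.4,-3.4,0,0,0,0,-1],[-4.25,-4.25,0,0,0,0,-1]]
  ]
}}

```text
time: 1.1
tcp_pos: [397.4, 39.8, 231.2]
orientation: [0.222, 0.975, 0.0, -0.0]
force: [1.1, -0.3, -0.1]
grip_width: 85.4
grip_force: 0.0
```

Call:
{"op": "drive_tool", "data": {
  "increments": [
    [[-0.85,-0.85,0,0,0,1,-1],[-1.7,-1.7,0,0,0,2,-1],[-2.55,-2.55,0,0,0,3,-1],[-3.4,-3.4,0,0,0,4,-1],[-4.25,-4.25,0,0,0,5,-1]]
  ]
}}

```text
time: 1.6
tcp_pos: [477.1, -186.6, 231.1]
orientation: [0.545, 0.839, 0.0, -0.0]
force: [0.8, 0.6, 0.6]
grip_width: 85.1
grip_force: 0.0
```

```bash
cat >> h.py <<'E'
M=np.array([444.2,45.0]); A=1.359
def go(xy,z,yaw,R0=None,p0=None):
    "delta in tool units to TCP target; yaw = tool y direction"
    s=observe(); Rm=R.from_quat(s["orientation"]); y=np.array([np.cos(yaw),np.sin(yaw),0]); zz=np.array([0,0,-1.])
    Rt=R.from_matrix(np.c_[np.cross(y,zz),y,zz])
    d=Rm.inv().apply(np.r_[xy,z]-s["tcp_pos"])/40; w=(Rm.inv()*Rt).as_rotvec(degrees=True)/8
    m=Rm.as_matrix(); print("t",s["time"],"tcp",s["tcp_pos"].round(2) if hasattr(s["tcp_pos"],'round') else s["tcp_pos"],"yaw",np.arctan2(m[1,1],m[0,1]).round(4),"F",np.round(s["force"],2),"W",np.round(s["wrist_torque"],3),"grip",s["grip_width"])
    print("shift",d.round(3),"turn",w.round(3))
def org():
    "TCP in organiser frame"
    s=observe(); p=np.array(s["tcp_pos"]); d=p[:2]-M; c,q=np.cos(A),np.sin(A)
    print("t",round(s["time"],2),"org",np.round([c*d[0]+q*d[1],-q*d[0]+c*d[1],p[2]],2),"Forg",np.round([c*s["force"][0]+q*s["force"][1],-q*s["force"][0]+c*s["force"][1],s["force"][2]],2))
E
python3 -c "
from h import *
go([492,-221.3],231,0.084)"
```

```text
t 1.6 tcp [ 477.07 -186.63  231.1 ] yaw 0.4189 F [0.78 0.57 0.58] W [ 0.045 -0.012  0.015] grip 85.07190739850348
shift [-0.944 -0.012  0.002] turn [ 1.000e-03 -4.000e-03  2.399e+00]
```

Call:
{"op": "drive_tool", "data": {
  "increments": [
    [[-0.5,0,0,0,0,1,-1],[-0.9,0,0,0,0,2,-1],[-0.9,0,0,0,0,2.4,-1],[-0.9,0,0,0,0,2.4,-1],[-0.9,0,0,0,0,2.4,-1]]
  ]
}}

```text
time: 2.1
tcp_pos: [491.5, -217.4, 230.8]
orientation: [0.674, 0.738, -0.0, -0.001]
force: [0.5, 0.8, -0.5]
grip_width: 85.3
grip_force: 0.0
```

```bash
python3 -c "
from h import *
go([492,-221.3],231,0.084)
a=snap('scene','pics/scene1.png')['frame'][130:250,270:430,::-1]
b=snap('top','pics/top1.png')['frame'][115:235,270:430,::-1]
cv2.imwrite('pics/c1.png',np.hstack([cv2.resize(x,(400,300),interpolation=2) for x in(a,b)]))
c=load('pics/scene1.png')
print(proj(c,observe()['tcp_pos']), proj(c,[492,-221.3,190]))"
```

```text
t 2.1 tcp [ 491.49 -217.43  230.83] yaw 0.0906 F [ 0.51  0.81 -0.54] W [0.024 0.018 0.02 ] grip 85.27023388961364
shift [-0.097  0.004 -0.004] turn [-0.006 -0.005  0.048]
[343.49350823 174.15036659] [343.5614681  193.68709369]
```

View pics/c1.png

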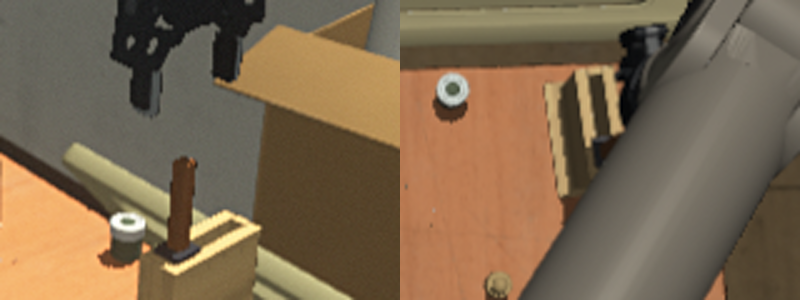

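The crop shows the handle (182,160) centred between the open fingers (147,105 and 228,75). I'll descend and grip.

Call:
{"op": "drive_tool", "data": {
  "increments": [
    [[-0.09,0,0.6,0,0,0.04,-1],[-0.09,0,1.3,0,0,0.04,-1],[-0.09,0,1.9,0,0,0.04,-1],[-0.09,0,2.4,0,0,0.04,-1],[-0.09,0,2.52,0,0,0.04,-1]]
  ]
}}

```text
time: 2.7
tcp_pos: [490.4, -219.9, 128.3]
orientation: [0.677, 0.736, -0.001, -0.002]
force: [0.2, 0.0, -0.3]
grip_width: 85.1
grip_force: 0.0
```

Call:
{"op": "drive_tool", "data": {
  "increments": [
    [[0,0,0,0,0,0,0],[0,0,0,0,0,0,0.4],[0,0,0,0,0,0,1],[0,0,0,0,0,0,1],[0,0,0,0,0,0,1]]
  ]
}}

```text
time: 3.2
tcp_pos: [492.3, -221.8, 131.2]
orientation: [0.677, 0.736, 0.0, 0.0]
force: [1.4, 1.3, 5.8]
grip_width: 13.3
grip_force: 59.9
```

Call:
{"op": "drive_tool", "data": {
  "increments": [
    [[0,0,0,0,0,0,1],[0,0,0,0,0,0,1],[0,0,0,0,0,0,1],[0,0,0,0,0,0,1],[0,0,0,0,0,0,1]]
  ]
}}

```text
time: 3.7
tcp_pos: [492.4, -221.8, 131.2]
orientation: [0.677, 0.736, 0.0, 0.0]
force: [0.0, -0.0, 5.0]
grip_width: 12.9
grip_force: 58.8
```

```bash
python3 -c "
from h import *
go([492,-221.3],130,0.084)"
```

```text
t 3.7 tcp [ 492.43 -221.81  131.19] yaw 0.0833 F [ 0.   -0.03  5.  ] W [0.142 0.211 0.027] grip 12.91706905782597
shift [ 0.014 -0.01   0.03 ] turn [ 0.008  0.002 -0.005]
```

Call:
{"op": "drive_tool", "data": {
  "increments": [
    [[0,0,-0.2,0,0,0,1],[0,0,-0.5,0,0,0,1],[0,0,-0.9,0,0,0,1],[0,0,-1.3,0,0,0,1],[0,0,-1.6,0,0,0,1]]
  ]
}}

```text
time: 4.2
tcp_pos: [492.2, -221.9, 195.9]
orientation: [0.677, 0.736, 0.0, 0.001]
force: [0.9, 0.6, -1.6]
grip_width: 13.3
grip_force: 58.4
```

Call:
{"op": "drive_tool", "data": {
  "increments": [
    [[0,0,-0.4,0,0,0,1],[0,0,-0.8,0,0,0,1],[0,0,-1.2,0,0,0,1],[0,0,-1.4,0,0,0,1],[0,0,-1.4,0,0,0,1]]
  ]
}}

```text
time: 4.7
tcp_pos: [492.6, -222.1, 251.7]
orientation: [0.677, 0.736, 0.0, 0.001]
force: [0.4, -0.0, -1.7]
grip_width: 13.3
grip_force: 58.4
```

```bash
python3 -c "
from h import *
u=np.array([np.cos(A),np.sin(A)])
go(M+40*u,250,A)"
```

```text
t 4.7 tcp [ 492.57 -222.06  251.71] yaw 0.0832 F [ 0.4  -0.03 -1.68] W [-0.04   0.027 -0.023] grip 13.349893118212021
shift [ 7.711 -0.359  0.034] turn [ 9.000e-03  1.700e-02 -9.137e+00]
```

Call:
{"op": "drive_tool", "data": {
  "increments": [
    [[0.8,0,0,0,0,-1,1],[1.7,-0.1,0,0,0,-2,1],[2.6,-0.15,0,0,0,-3,1],[3.5,-0.2,0,0,0,-4,1],[4.4,-0.25,0,0,0,-5,1]]
  ]
}}

```text
time: 5.2
tcp_pos: [466.3, -45.5, 249.6]
orientation: [0.382, 0.924, -0.0, -0.001]
force: [0.2, 0.2, -1.5]
grip_width: 13.0
grip_force: 58.5
```

```bash
python3 -c "
from h import *
u=np.array([np.cos(A),np.sin(A)])
go(M+40*u,250,A)"
```

```text
t 5.2 tcp [466.31 -45.53 249.58] yaw 0.7871 F [ 0.23  0.21 -1.5 ] W [ 0.072 -0.033  0.019] grip 13.00764579726829
shift [ 2.53   2.054 -0.01 ] turn [-0.005 -0.01  -4.096]
```

Call:
{"op": "drive_tool", "data": {
  "increments": [
    [[0.6,0.5,0,0,0,-1,1],[1.2,1.0,0,0,0,-2,1],[1.8,1.5,0,0,0,-3,1],[2.4,1.9,0,0,0,-4,1],[2.5,2.03,0,0,0,-4.1,1]]
  ]
}}

```text
time: 5.7
tcp_pos: [452.8, 85.7, 249.3]
orientation: [0.104, 0.995, 0.001, -0.002]
force: [0.7, 0.7, -2.0]
grip_width: 13.3
grip_force: 58.6
```

Call:
{"op": "drive_tool", "data": {
  "increments": [
    [[0,0,0,0,0,0,1],[0,0,0.2,0,0,0,1],[0,0,0.4,0,0,0,1],[0,0,0.6,0,0,0,1],[0,0,0.6,0,0,0,1]]
  ]
}}

```text
time: 6.2
tcp_pos: [453.4, 80.0, 224.7]
orientation: [0.109, 0.994, -0.001, -0.002]
force: [-0.4, -0.3, -2.3]
grip_width: 13.4
grip_force: 58.6
```

```bash
python3 -c "
from h import *
u=np.array([np.cos(A),np.sin(A)])
go(M+40*u,225,A);org()
a=snap('scene','pics/scene2.png')['frame'][140:260,170:330,::-1]
b=snap('top','pics/top2.png')['frame'][140:260,150:310,::-1]
cv2.imwrite('pics/c2.png',np.hstack([cv2.resize(x,(400,300),interpolation=2) for x in(a,b)]))
c=load('pics/scene2.png');p=observe()['tcp_pos']
q=lambda x,z:(proj(c,np.r_[p[:2]+x*u,p[2]-122+z])-[170,140])*2.5
print(q(60,0),q(60,26),q(0,26),q(0,95),q(0,181))"
```

```text
t 6.2 tcp [453.43  80.02 224.72] yaw 1.3518 F [-0.42 -0.33 -2.31] W [-0.006  0.026 -0.015] grip 13.379626257009622
shift [ 0.042  0.095 -0.007] turn [-0.014 -0.023 -0.052]
t 6.2 org [ 36.18  -1.66 224.72] Forg [-0.41  0.34 -2.31]
[160.46127848  82.58890287] [159.69113335  59.41871004] [181.71735824  82.61400791] [180.11287481  16.84659669] [177.96933766 -70.47582021]
```

View pics/c2.png

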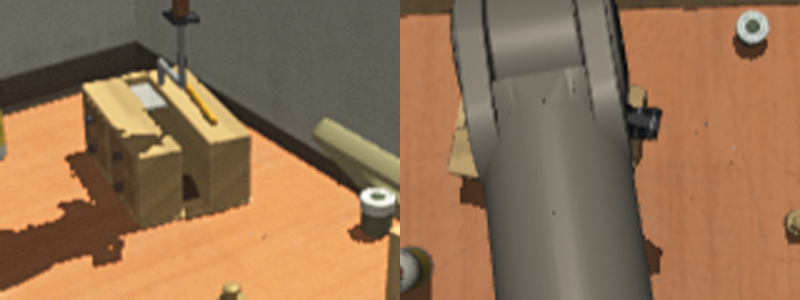

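The crop confirms the rod hangs upright, toe at (160,82) as predicted, over the gap. Next I'll read the strip (black patch) and plate front off the first top crop.

```bash
python3 -c "
from m import px,t
from h import *
c,q=np.cos(A),np.sin(A)
for n,u,v,z in[('strip in',221,164,4),('strip out',297,170,4),('plate front',188,152,10),('plate front hole',172,150,10),('block mouth',328,175,80),('cover edge',150,140,69)]:
    d=at(t,*px(u,v,162,155,4),z)[:2]-M; print(n,np.round([c*d[0]+q*d[1],-q*d[0]+c*d[1]],1))" | tail -6
```

```text
strip in [76.8 -0.1]
strip out [26.4 -5.4]
plate front [99.1 -3.4]
plate front hole [109.7  -2.8]
block mouth [1.8 0.1]
cover edge [116.7  -1.9]
```

Call:
{"op": "drive_tool", "data": {
  "increments": [
    [[0.05,0,0.5,0,0,-0.05,1],[0.05,0,1.0,0,0,-0.05,1],[0.05,0,1.3,0,0,-0.05,1],[0.05,0,1.3,0,0,-0.05,1],[0.05,0,1.3,0,0,-0.05,1]]
  ]
}}

```text
time: 6.8
tcp_pos: [453.2, 81.6, 175.0]
orientation: [0.105, 0.994, 0.0, 0.0]
force: [0.7, 0.2, -1.7]
grip_width: 13.8
grip_force: 58.5
```

```bash
python3 -c "
from h import *
u=np.array([np.cos(A),np.sin(A)])
go(M+36*u,148,A);org()"
```

```text
t 6.8 tcp [453.18  81.57 175.03] yaw 1.3606 F [ 0.72  0.21 -1.71] W [-0.024 -0.007 -0.027] grip 13.781525711966262
shift [ 0.028 -0.041  0.676] turn [0.002 0.006 0.011]
t 6.8 org [ 37.64  -1.1  175.03] Forg [ 0.36 -0.66 -1.71]
```

Strip runs roughly x = 26 to 77 (centre about 51, height about 11–12), and the plate front is near 100. Probing the strip by feel.

Call:
{"op": "drive_tool", "data": {
  "increments": [
    [[0.03,-0.5,0,0,0,0,1],[0.03,-1.1,0,0,0,0,1],[0.03,-1.15,0.3,0,0,0,1],[0.03,-1.15,0.6,0,0,0,1],[0.03,-1.15,0.68,0,0,0,1]]
  ]
}}

```text
time: 7.3
tcp_pos: [441.1, 37.8, 146.1]
orientation: [0.104, 0.995, 0.0, -0.001]
force: [-0.1, 0.9, -2.0]
grip_width: 13.2
grip_force: 58.6
```

Call:
{"op": "drive_tool", "data": {
  "increments": [
    [[0,0,0.02,0,0,0,1],[0,0,0.04,0,0,0,1],[0,0,0.06,0,0,0,1],[0,0,0.08,0,0,0,1],[0,0,0.08,0,0,0,1]]
  ]
}}

```text
time: 7.8
tcp_pos: [442.0, 37.0, 144.2]
orientation: [0.105, 0.995, 0.0, 0.0]
force: [-0.6, 0.4, -1.5]
grip_width: 13.2
grip_force: 58.6
```

```bash
python3 -c "
from h import *
org()"
```

```text
t 7.8 org [ -8.29   0.43 144.2 ] Forg [ 0.3   0.72 -1.51]
```

Call:
{"op": "drive_tool", "data": {
  "increments": [
    [[0,0,0.02,0,0,0,1],[0,0,0.04,0,0,0,1],[0,0,0.06,0,0,0,1],[0,0,0.08,0,0,0,1],[0,0,0.08,0,0,0,1]]
  ]
}}

```text
time: 8.3
tcp_pos: [441.8, 36.8, 140.8]
orientation: [0.105, 0.994, -0.0, -0.0]
force: [-0.8, -0.7, -1.5]
grip_width: 13.2
grip_force: 58.6
```

Call:
{"op": "drive_tool", "data": {
  "increments": [
    [[0,0,0.02,0,0,0,1],[0,0,0.03,0,0,0,1],[0,0,0.04,0,0,0,1],[0,0,0.05,0,0,0,1],[0,0,0.05,0,0,0,1]]
  ]
}}

```text
time: 8.8
tcp_pos: [441.9, 36.8, 138.9]
orientation: [0.105, 0.994, -0.0, -0.0]
force: [0.0, -1.3, -1.7]
grip_width: 13.0
grip_force: 58.6
```

Call:
{"op": "drive_tool", "data": {
  "increments": [
    [[0,0,0.02,0,0,0,1],[0,0,0.03,0,0,0,1],[0,0,0.05,0,0,0,1],[0,0,0.05,0,0,0,1],[0,0,0.05,0,0,0,1]]
  ]
}}

```text
time: 9.3
tcp_pos: [442.2, 36.7, 137.3]
orientation: [0.105, 0.994, 0.0, 0.0]
force: [-0.7, -0.9, 3.2]
grip_width: 13.3
grip_force: 59.3
```

Contact on the strip at TCP z 137.3, so the top is about 11 mm above the floor, matching the image. Now the inner ramp.

Call:
{"op": "drive_tool", "data": {
  "increments": [
    [[0,0,-0.12,0,0,0,1],[0,0.25,-0.12,0,0,0,1],[0,0.46,-0.12,0,0,0,1],[0,0.46,0,0,0,0,1],[0,0.46,0.03,0,0,0,1]]
  ]
}}

```text
time: 9.8
tcp_pos: [445.1, 55.4, 134.8]
orientation: [0.104, 0.995, -0.0, -0.001]
force: [-0.2, 0.3, -1.4]
grip_width: 13.3
grip_force: 58.6
```

Call:
{"op": "drive_tool", "data": {
  "increments": [
    [[0,0,0.02,0,0,0,1],[0,0,0.03,0,0,0,1],[0,0,0.05,0,0,0,1],[0,0,0.05,0,0,0,1],[0,0,0.05,0,0,0,1]]
  ]
}}

```text
time: 10.3
tcp_pos: [445.8, 54.7, 133.8]
orientation: [0.105, 0.994, 0.0, 0.0]
force: [-0.5, -0.1, -1.3]
grip_width: 12.9
grip_force: 58.6
```

```bash
python3 -c "
from h import *
org()"
```

```text
t 10.3 org [  9.82   0.48 133.76] Forg [-0.18  0.42 -1.29]
```

Call:
{"op": "drive_tool", "data": {
  "increments": [
    [[0,0,0.02,0,0,0,1],[0,0,0.04,0,0,0,1],[0,0,0.06,0,0,0,1],[0,0,0.06,0,0,0,1],[0,0,0.06,0,0,0,1]]
  ]
}}

```text
time: 10.8
tcp_pos: [445.7, 54.8, 131.2]
orientation: [0.105, 0.994, -0.0, -0.0]
force: [0.4, 0.6, -2.0]
grip_width: 13.0
grip_force: 58.6
```

Call:
{"op": "drive_tool", "data": {
  "increments": [
    [[0,0,0.02,0,0,0,1],[0,0,0.04,0,0,0,1],[0,0,0.05,0,0,0,1],[0,0,0.05,0,0,0,1],[0,0,0.05,0,0,0,1]]
  ]
}}

```text
time: 11.3
tcp_pos: [446.2, 55.1, 129.7]
orientation: [0.105, 0.994, 0.0, 0.001]
force: [0.4, -0.1, 2.1]
grip_width: 13.3
grip_force: 59.1
```

Ramp contact at toe x = 70, z = 7.6. So the strip is centred at about 51, 11 mm high, with its inner foot near 75. Now in under the cover, above the plate.

Call:
{"op": "drive_tool", "data": {
  "increments": [
    [[0,0,-0.25,0,0,0,1],[0,0,-0.5,0,0,0,1],[0,0.3,-0.5,0,0,0,1],[0,0.7,-0.5,0,0,0,1],[0,1.1,-0.5,0,0,0,1]]
  ]
}}

```text
time: 11.8
tcp_pos: [454.9, 100.0, 149.1]
orientation: [0.104, 0.995, 0.0, -0.0]
force: [-0.1, -0.0, -1.8]
grip_width: 13.2
grip_force: 58.6
```

Call:
{"op": "drive_tool", "data": {
  "increments": [
    [[0,0.3,0,0,0,0,1],[0,0.6,0,0,0,0,1],[0,0.9,0,0,0,0,1],[0,1.1,0,0,0,0,1],[0,1.1,0,0,0,0,1]]
  ]
}}

```text
time: 12.3
tcp_pos: [464.2, 142.5, 149.1]
orientation: [0.104, 0.995, 0.0, -0.0]
force: [-0.2, 0.4, -1.0]
grip_width: 13.4
grip_force: 58.6
```

```bash
python3 -c "
from h import *
u=np.array([np.cos(A),np.sin(A)])
go(M+100*u,150,A);org()"
```

```text
t 12.3 tcp [464.18 142.51 149.14] yaw 1.3631 F [-0.24  0.42 -1.04] W [-0.02  -0.001  0.032] grip 13.432484617571557
shift [-0.024  0.012 -0.021] turn [ 0.002 -0.001  0.029]
t 12.3 org [ 99.53   0.96 149.14] Forg [ 0.36  0.32 -1.04]
```

Call:
{"op": "drive_tool", "data": {
  "increments": [
    [[-0.02,0.01,0.2,0,0,0,1],[-0.02,0.01,0.35,0,0,0,1],[-0.02,0.01,0.4,0,0,0,1],[-0.02,0.01,0.44,0,0,0,1],[-0.02,0.01,0.45,0,0,0,1]]
  ]
}}

```text
time: 12.8
tcp_pos: [464.8, 140.8, 131.1]
orientation: [0.105, 0.994, -0.0, -0.0]
force: [-0.0, 0.5, -1.1]
grip_width: 13.5
grip_force: 58.6
```

```bash
python3 -c "
from h import *
org()"
```

```text
t 12.8 org [ 9.7980e+01 -2.0000e-02  1.3109e+02] Forg [ 0.47  0.14 -1.13]
```

Call:
{"op": "drive_tool", "data": {
  "increments": [
    [[0,0,0.03,0,0,0,1],[0,0,0.05,0,0,0,1],[0,0,0.07,0,0,0,1],[0,0,0.09,0,0,0,1],[0,0,0.09,0,0,0,1]]
  ]
}}

```text
time: 13.3
tcp_pos: [464.9, 141.1, 127.6]
orientation: [0.105, 0.994, -0.0, -0.0]
force: [0.1, 0.3, -1.2]
grip_width: 13.2
grip_force: 58.6
```

```bash
python3 -c "
from h import *
org()"
```

```text
t 13.3 org [ 9.8310e+01 -1.0000e-02  1.2761e+02] Forg [ 0.33 -0.08 -1.23]
```

Call:
{"op": "drive_tool", "data": {
  "increments": [
    [[0,-0.1,0,0,0,0,1],[0,-0.2,0,0,0,0,1],[0,-0.3,0,0,0,0,1],[0,-0.4,0,0,0,0,1],[0,-0.45,0,0,0,0,1]]
  ]
}}

```text
time: 13.8
tcp_pos: [461.1, 122.8, 127.7]
orientation: [0.105, 0.994, -0.0, 0.0]
force: [0.1, 0.1, -1.5]
grip_width: 13.2
grip_force: 58.7
```

Call:
{"op": "drive_tool", "data": {
  "increments": [
    [[0,-0.1,0,0,0,0,1],[0,-0.2,0,0,0,0,1],[0,-0.3,0,0,0,0,1],[0,-0.4,0,0,0,0,1],[0,-0.4,0,0,0,0,1]]
  ]
}}

```text
time: 14.3
tcp_pos: [457.8, 107.1, 127.8]
orientation: [0.105, 0.994, -0.0, 0.0]
force: [0.5, -0.2, -1.2]
grip_width: 13.0
grip_force: 58.6
```

```bash
python3 -c "
from h import *
org()
a=snap('scene','pics/scene3.png')['frame'][150:240,180:300,::-1]
b=snap('top','pics/top3.png')['frame'][140:230,155:275,::-1]
cv2.imwrite('pics/c3.png',np.hstack([cv2.resize(x,(400,300),interpolation=2) for x in(a,b)]))"
```

```text
t 14.3 org [ 63.53  -0.25 127.75] Forg [-0.07 -0.56 -1.23]
```

View pics/c3.png

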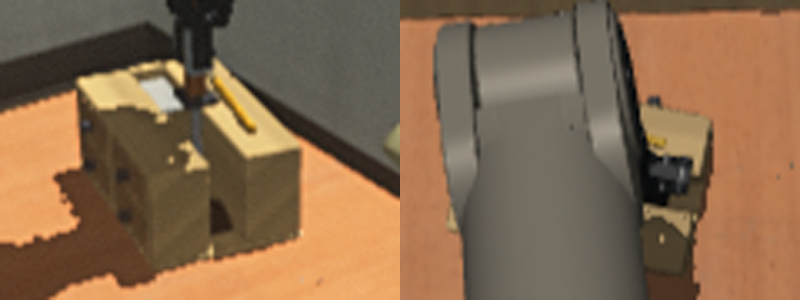

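Rod upright at (195,130), flange clear above the blocks, nothing disturbed; the plate is hidden. Continue raking onto the ramp.

Call:
{"op": "drive_tool", "data": {
  "increments": [
    [[0,-0.1,0,0,0,0,1],[0,-0.2,0,0,0,0,1],[0,-0.3,0,0,0,0,1],[0,-0.37,0,0,0,0,1],[0,-0.37,0,0,0,0,1]]
  ]
}}

```text
time: 14.9
tcp_pos: [454.6, 92.6, 127.7]
orientation: [0.105, 0.994, -0.0, -0.0]
force: [-0.7, -0.1, -1.8]
grip_width: 13.5
grip_force: 58.6
```

Call:
{"op": "drive_tool", "data": {
  "increments": [
    [[0,-0.1,0,0,0,0,1],[0,-0.2,0,0,0,0,1],[0,-0.3,0,0,0,0,1],[0,-0.37,0,0,0,0,1],[0,-0.37,0,0,0,0,1]]
  ]
}}

```text
time: 15.4
tcp_pos: [451.6, 78.2, 127.7]
orientation: [0.105, 0.994, -0.0, -0.0]
force: [-0.8, 0.4, -1.3]
grip_width: 13.1
grip_force: 58.6
```

```bash
python3 -c "
from h import *
org()"
```

```text
t 15.4 org [ 33.99  -0.24 127.69] Forg [ 0.18  0.89 -1.28]
```

Call:
{"op": "drive_tool", "data": {
  "increments": [
    [[0,-0.1,0,0,0,0,1],[0,-0.2,0,0,0,0,1],[0,-0.3,0,0,0,0,1],[0,-0.37,0,0,0,0,1],[0,-0.37,0,0,0,0,1]]
  ]
}}

```text
time: 15.9
tcp_pos: [449.5, 66.7, 128.7]
orientation: [0.105, 0.995, 0.002, 0.001]
force: [0.7, 5.4, 2.2]
grip_width: 12.9
grip_force: 59.4
```

Call:
{"op": "drive_tool", "data": {
  "increments": [
    [[0,-0.08,-0.03,0,0,0,1],[0,-0.16,-0.06,0,0,0,1],[0,-0.24,-0.1,0,0,0,1],[0,-0.32,-0.14,0,0,0,1],[0,-0.32,-0.14,0,0,0,1]]
  ]
}}

```text
time: 16.4
tcp_pos: [446.7, 53.5, 134.3]
orientation: [0.105, 0.995, 0.002, 0.001]
force: [-0.6, 4.8, 2.5]
grip_width: 13.1
grip_force: 59.3
```

```bash
python3 -c "
from h import *
org()"
```

```text
t 16.4 org [  8.81  -0.71 134.28] Forg [4.6  1.59 2.54]
```

Call:
{"op": "drive_tool", "data": {
  "increments": [
    [[0,-0.04,0,0,0,0,1],[0,-0.08,0,0,0,0,1],[0,-0.1,0,0,0,0,1],[0,-0.1,0,0,0,0,1],[0,-0.1,0,0,0,0,1]]
  ]
}}

```text
time: 16.9
tcp_pos: [446.4, 51.1, 134.3]
orientation: [0.104, 0.995, 0.003, 0.001]
force: [-0.2, 6.5, 4.0]
grip_width: 13.2
grip_force: 59.8
```

```bash
python3 -c "
from h import *
org()
a=snap('scene','pics/scene4.png')['frame'][175:235,200:280,::-1]
cv2.imwrite('pics/c4.png',cv2.resize(a,(640,480),interpolation=2))"
```

```text
t 16.9 org [  6.41  -0.84 134.29] Forg [6.3  1.59 4.04]
```

View pics/c4.png

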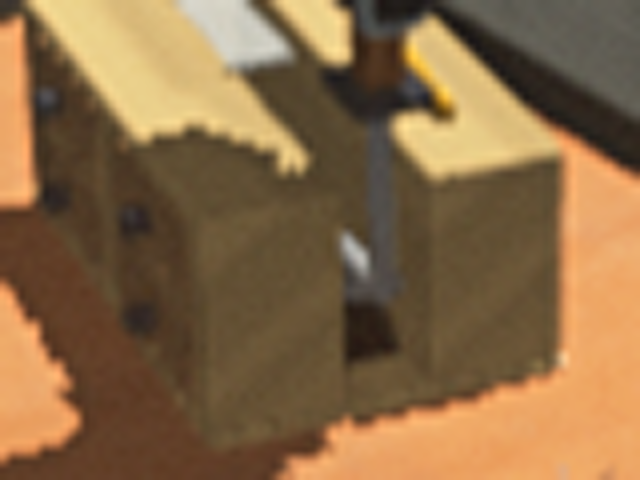

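The crop shows the shaft down to (385,295), the foot going inward, and a bright slanted patch at (345–370, 235–280). I'll check projections to identify it.

```bash
python3 -c "
from h import *
c=load('pics/scene4.png');u=np.array([np.cos(A),np.sin(A)]);v=np.array([-u[1],u[0]])
f=lambda x,y,z:((proj(c,np.r_[M+x*u+y*v,z])-[200,175]+.5)*8).round().tolist()
print('shaft bottom',f(6.4,0,34),'foot top mid',f(30,0,42),'foot top at toe',f(66,0,42),'foot under at toe',f(66,0,34))
for h in(12,17,22,27):print(h,'y=-9,0,9 x=22',[f(22,y,h) for y in(-9,0,9)],'x=40',[f(40,y,h) for y in(-9,0,9)])
print('wall edge near', f(0,14,4),f(0,14,80),f(0,-14,4),'strip top outer edge',[f(46,y,15) for y in(-14,0,14)],'ramp foot',[f(27,y,4) for y in(-14,0)])
print('cover', f(116,0,66))"
```

```text
shaft bottom [382.0, 310.0] foot top mid [352.0, 253.0] foot top at toe [310.0, 203.0] foot under at toe [311.0, 224.0]
12 y=-9,0,9 x=22 [[390.0, 341.0], [364.0, 347.0], [337.0, 353.0]] x=40 [[369.0, 315.0], [343.0, 321.0], [316.0, 327.0]]
17 y=-9,0,9 x=22 [[390.0, 328.0], [364.0, 334.0], [337.0, 340.0]] x=40 [[369.0, 302.0], [342.0, 307.0], [316.0, 313.0]]
22 y=-9,0,9 x=22 [[390.0, 314.0], [363.0, 320.0], [337.0, 326.0]] x=40 [[368.0, 288.0], [342.0, 294.0], [316.0, 300.0]]
27 y=-9,0,9 x=22 [[390.0, 300.0], [363.0, 306.0], [336.0, 312.0]] x=40 [[368.0, 274.0], [342.0, 280.0], [315.0, 286.0]]
wall edge near [349.0, 412.0] [344.0, 197.0] [432.0, 393.0] strip top outer edge [[376.0, 295.0], [336.0, 304.0], [295.0, 313.0]] ramp foot [[399.0, 352.0], [359.0, 362.0]]
cover [253.0, 72.0]
```

```bash
python3 -c "
from h import *
c=load('pics/scene4.png');u=np.array([np.cos(A),np.sin(A)]);v=np.array([-u[1],u[0]])
g=lambda x,y,z:(proj(c,np.r_[M+x*u+y*v,z]))
f=lambda *a:((g(*a)-[200,175]+.5)*8).round().tolist()
s=observe();z=s['tcp_pos'][2]-122.2
print('flange corners top',[f(6.4+x,y,z+101) for x in(-15,15) for y in(-13,13)],'under',f(6.4-15,-13,z+95), f(6.4-15,13,z+95))
print('mouth corners',f(0,-14,80),f(0,14,80),f(0,60,80),f(0,-60,80))
fr=c['frame'][:,:,::-1]; cv2.imwrite('pics/c5.png',cv2.resize(fr[180:225,236:296-8],(780,675)[:2],interpolation=cv2.INTER_NEAREST)[:600,:])
print((g(6.4,0,z+22)-[236,180]+.5)*15, (g(6.4,0,z+98)-[236,180]+.5)*15)"
```

```text
flange corners top [[436.0, 94.0], [355.0, 110.0], [398.0, 53.0], [318.0, 69.0]] under [437.0, 112.0] [356.0, 128.0]
mouth corners [430.0, 178.0] [344.0, 197.0] [200.0, 227.0] [567.0, 149.0]
[175.34146944 504.94020623] [166.95570038  93.9068602 ]
```

View pics/c5.png

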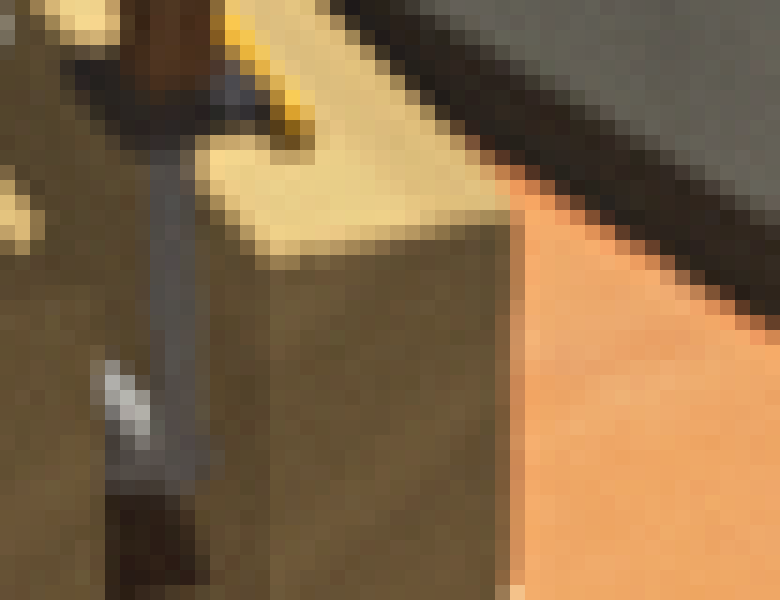

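```bash
python3 -c "
from h import *
for n in('scene0','scene3','scene4'):
    f=load(f'pics/{n}.png')['frame'][204:222,241:254].astype(int); print(n); print(f[:,:,0]); 
    if n!='scene3': print((f[:,:,0]-f[:,:,2])[6:])
s=observe();print(s['time'],s['force'],s['wrist_torque'])"
```

```text
scene0
[[ 99 110  88  86  86  86  83  83  86  84  83  84  87]
 [ 95  93  89  85  85  87  85  84  84  84  82  84  85]
 [ 97  96  86  86  88  82  86  86  83  83  83  81  85]
 [ 98  99  86  85  87  84  86  86  86  85  82  82  81]
 [ 99  98  85  83  87  88  84  85  84  84  83  86  87]
 [104 101  77  71  75  82  87  86  83  82  84  82  84]
 [104  95  54  48  54  70  87  89  87  89  83  84  85]
 [104  95  45  44  43  51  78  91  89  86  87  86  87]
 [104  96  53  42  47  46  65  89  91  88  87  84  87]
 [ 98  90  59  44  43  43  52  76  89  90  90  87  85]
 [ 96  90  54  44  46  45  50  64  87  91  89  88  91]
 [ 97  91  56  48  45  45  45  57  82  88  89  90  93]
 [ 98  90  55  44  46  46  47  53  74  88  89  91  92]
 [ 99  97  56  44  46  47  44  47  61  89  89  89  94]
 [100  96  57  44  48  49  47  49  62  84  90  88  93]
 [100  94  56  45  54  60  72  77  83  92  89  86  92]
 [105  96  75  76  86  87  99 101 100  99  93  89  89]
 [103 104 100 101 103 101 106 103 101 101  96  92  89]]
[[51 46 27 24 26 33 42 42 42 42 43 41 41]
 [49 46 25 21 22 26 37 44 43 43 43 42 43]
 [50 47 27 22 21 2
[... 2282 characters left out ...]
  92]
 [108 101  69  82  87  93  99 106 103 104  97  89  90]
 [106 104  88 100 107 106 108 107 104 102 102  94  92]]
[[53 43 12 10 11 11  9 10 13 27 42 42 43]
 [54 43 12 12 12 12 10  9 19 33 44 41 43]
 [52 44 15 13 16 16 13 22 36 45 45 42 42]
 [52 45 22 19 19 18 19 33 44 46 44 44 43]
 [50 44 25 19 20 23 22 32 46 44 44 44 44]
 [49 46 24 22 22 22 21 28 41 45 46 46 45]
 [49 47 25 23 23 22 21 25 36 44 46 45 45]
 [49 46 25 22 23 25 23 20 31 44 46 46 46]
 [49 49 27 18 20 24 21 23 28 45 47 43 47]
 [52 46 24 24 26 28 34 41 39 45 46 43 47]
 [51 50 34 38 41 45 46 52 50 51 47 45 45]
 [50 50 45 50 54 51 53 52 51 49 49 46 45]]
16.95 [0.20112946 6.74645029 3.80035077] [ 2.63223113 -0.18629213  0.07651043]
```

Evidence (rod about 3 mm high, force inward and up, plate front only at x ≈ 40) says the toe rode up onto the plate's tail. I'll lift off, go back behind it and feel for the floor this time.

Call:
{"op": "drive_tool", "data": {
  "increments": [
    [[0,0.03,-0.08,0,0,0,1],[0,0.06,-0.16,0,0,0,1],[0,0.06,-0.25,0,0,0,1],[0,0.06,-0.32,0,0,0,1],[0,0.06,-0.32,0,0,0,1]]
  ]
}}

```text
time: 17.45
tcp_pos: [445.6, 49.5, 146.2]
orientation: [0.105, 0.994, -0.0, 0.0]
force: [-0.0, 0.7, -2.0]
grip_width: 13.4
grip_force: 58.7
```

Call:
{"op": "drive_tool", "data": {
  "increments": [
    [[0,0.3,0,0,0,0,1],[0,0.7,0,0,0,0,1],[0,1.1,0,0,0,0,1],[0,1.5,0,0,0,0,1],[0,1.65,0,0,0,0,1]]
  ]
}}

```text
time: 17.95
tcp_pos: [459.5, 118.5, 145.9]
orientation: [0.103, 0.995, 0.0, -0.0]
force: [0.8, 1.0, -0.9]
grip_width: 12.9
grip_force: 58.6
```

```bash
python3 -c "
from h import *
org()
c=snap('scene','pics/scene5.png');u=np.array([np.cos(A),np.sin(A)]);v=np.array([-u[1],u[0]])
f=c['frame'][204:222,241:254].astype(int); print(f[:,:,0])
"
```

```text
t 17.95 org [ 75.06   0.44 145.92] Forg [ 1.19 -0.57 -0.92]
[[102 115  91  90  87  87  86  88  90  86  89  85  91]
 [ 98 100  88  86  90  88  87  86  87  85  84  88  86]
 [101 101  87  84  92  90  88  89  88  87  84  85  89]
 [100 103  81  81  86  91  89  89  91  86  88  84  90]
 [105 100  69  80  87  88  89  88  90  86  88  85  88]
 [107  99  59  74  84  87  92  88  89  90  87  86  90]
 [108 102  67  76  80  84  87  92  91  86  88  89  87]
 [108 102  79  81  81  81  87  93  92  90  89  87  89]
 [105 103  93  78  81  82  81  85  92  93  90  90  90]
 [102 101  95  84  80  81  82  83  89  93  91  89  88]
 [ 97  99  86  78  80  79  84  89  87  95  95  91  92]
 [101  99  89  81  83  80  82  82  85  89  95  94  96]
 [100  99  87  80  82  72  69  74  84  89  96  92  95]
 [105 100  87  83  81  62  56  65  83  88  84  94  98]
 [106 102  80  81  81  74  65  74  81  81  83  94  98]
 [101  98  78 103  88  83  80  84  83  85  86  90  95]
 [107 101  83 104  84  84  80  86  87  86  86  92  91]
 [105 106  98  97  90  88  88  95  95  97  97  96  95]]
```

The pixels now show the plate (grey, hole at row 217, col 247) lying on the outer ramp: it tipped over the crest when released. I'll look.

```bash
python3 -c "
from h import *
c=load('pics/scene5.png');cv2.imwrite('pics/c6.png',cv2.resize(c['frame'][190:235,226:286,::-1],(800,600),interpolation=2))
q,w=np.cos(A),np.sin(A)
def L(u,v,z):
    d=at(c,u,v,z)[:2]-M; return np.round([q*d[0]+w*d[1],-w*d[0]+q*d[1]],1)
print([ (r,L(247,r,4),L(247,r,10)) for r in(217,219,220,221,222)])"
```

```text
[(217, array([ 36.7, -11.3]), array([27.3, -7.6])), (219, array([27.5, -7.6]), array([18.1, -3.8])), (220, array([22.9, -5.7]), array([13.6, -2. ])), (221, array([18.4, -3.8]), array([ 9.1, -0.1])), (222, array([13.9, -2. ]), array([4.6, 1.7]))]
```

View pics/c6.png

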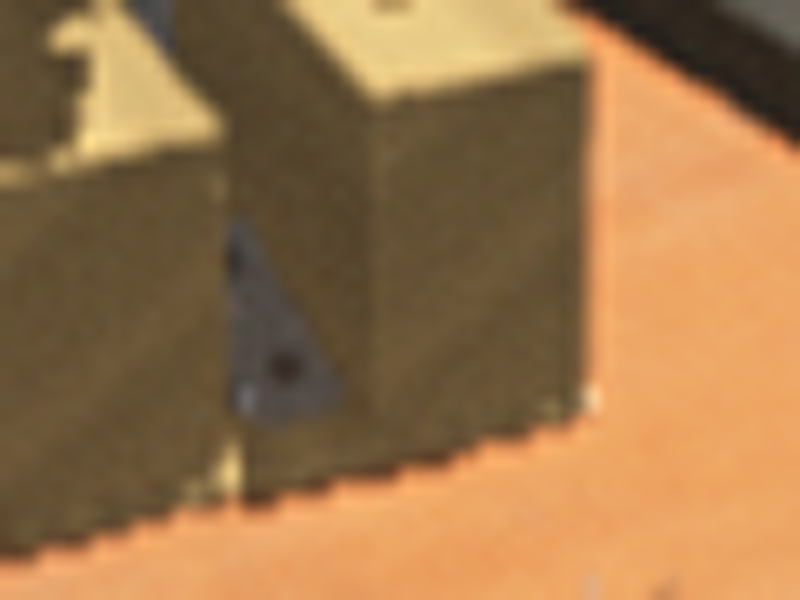

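The plate lies on the outer ramp: front edge at (290,415), hole at (285,365), so its front is at about x = 17 and its rear near 59, raised. Set the toe behind it at x ≈ 74 and rake just above the strip's top.

Call:
{"op": "drive_tool", "data": {
  "increments": [
    [[0.01,-0.4,0,0,0,0,1],[0.01,-0.8,0,0,0,0,1],[0.01,-1.2,0,0,0,0,1],[0.01,-1.5,0.0,0,0,0,1],[0.01,-1.5,0.1,0,0,0,1]]
  ]
}}

```text
time: 18.5
tcp_pos: [446.5, 53.0, 142.6]
orientation: [0.108, 0.994, -0.0, 0.001]
force: [0.0, 0.4, -1.3]
grip_width: 13.5
grip_force: 58.7
```

Call:
{"op": "drive_tool", "data": {
  "increments": [
    [[0,0,0.05,0,0,0,1],[0,0,0.08,0,0,0,1],[0,-0.1,0.08,0,0,0,1],[0,-0.2,0.08,0,0,0,1],[0,-0.2,0.08,0,0,0,1]]
  ]
}}

```text
time: 19.0
tcp_pos: [444.8, 47.8, 138.9]
orientation: [0.105, 0.994, -0.0, 0.0]
force: [-0.2, -0.4, -1.1]
grip_width: 13.1
grip_force: 58.7
```

```bash
python3 -c "
from h import *
org()"
```

```text
t 19.0 org [2.9000e+00 4.0000e-02 1.3891e+02] Forg [-0.45  0.1  -1.15]
```

Call:
{"op": "drive_tool", "data": {
  "increments": [
    [[0,-0.08,0,0,0,0,1],[0,-0.16,0,0,0,0,1],[0,-0.24,0,0,0,0,1],[0,-0.32,0,0,0,0,1],[0,-0.35,0,0,0,0,1]]
  ]
}}

```text
time: 19.5
tcp_pos: [441.8, 34.2, 138.9]
orientation: [0.105, 0.994, -0.0, 0.0]
force: [0.4, -0.0, -2.0]
grip_width: 13.1
grip_force: 58.7
```

```bash
python3 -c "
from h import *
org()
c=snap('scene','pics/scene6.png')
f=c['frame'][206:228,241:256].astype(int); print(f[:,:,0])"
```

```text
t 19.5 org [-1.1020e+01  8.0000e-02  1.3893e+02] Forg [ 0.07 -0.38 -1.99]
[[ 95  95 115 168 182 130  89  75  79  83  83  85  88 100  99]
 [ 99  93  83 123 169 172 137  83  80  87  85  86  89  98 102]
 [105 101  73  91 132 178 176 108  77  84  87  91  89 101 100]
 [106 103  65  67  92 142 169 131  81  84  85  87  90 100 100]
 [109 103  62  62  75 104 141 128  85  86  86  93  90  98  99]
 [109 102  71  69  71  79 106 114  83  83  87  89  90 100 100]
 [107  96  66  57  66  75  77 101  82  82  87  90  89 100 100]
 [101  92  60  58  60  76  75  77  85  85  88  91  90 101 101]
 [100  98  86  70  73  80  80  78  81  85  88  91  90 102 105]
 [ 97  99  86  79  81  81  80  79  79  85  92  94  93 106 104]
 [102 100  88  78  80  80  78  83  78  85  93  95  96 108 110]
 [100 102  87  79  81  81  80  84  79  83  92  93  96 111 109]
 [103  99  80  78  79  80  82  80  79  80  84  90  95 110 107]
 [103 100  69  69  78  82  79  66  66  73  79  86  95 107 104]
 [106 104  76  81  81  81  81  63  58  67  81  81  93 104 105]
 [106 103  92  98  86  78  80  71  70  77  83  83  87 101 102]
 [106 104  95 100  95  84  78  81  84  83  83  80  88  98  97]
 [107 106  94 101 102  93  81  83  84  89  88  83  97 111 101]
 [109 107  96  99 100 100  87  92  92 106 100  99 107 103 100]
 [106  98  99 101 106 110 101 106  98 109 111 110 105 104 132]
 [125  99 100 108 107 107 112 113 107 134 202 207 207 207 221]
 [133 107 101  95  96 138 202 206 206 218 247 247 246 246 243]]
```

Call:
{"op": "drive_tool", "data": {
  "increments": [
    [[0,-0.08,0,0,0,0,1],[0,-0.15,0.02,0,0,0,1],[0,-0.22,0.07,0,0,0,1],[0,-0.3,0.12,0,0,0,1],[0,-0.3,0.12,0,0,0,1]]
  ]
}}

```text
time: 20.05
tcp_pos: [438.9, 22.3, 133.7]
orientation: [0.105, 0.994, -0.0, -0.0]
force: [-0.5, 0.8, -2.3]
grip_width: 13.4
grip_force: 58.8
```

Call:
{"op": "drive_tool", "data": {
  "increments": [
    [[0,-0.07,0.03,0,0,0,1],[0,-0.15,0.07,0,0,0,1],[0,-0.22,0.11,0,0,0,1],[0,-0.3,0.15,0,0,0,1],[0,-0.3,0.15,0,0,0,1]]
  ]
}}

```text
time: 20.55
tcp_pos: [436.6, 10.7, 127.9]
orientation: [0.105, 0.994, -0.0, -0.0]
force: [-0.1, -0.6, -0.5]
grip_width: 13.3
grip_force: 58.7
```

```bash
python3 -c "
from h import *
org()
c=snap('scene','pics/scene7.png')
f=c['frame'][210:234,241:260].astype(int); print(f[:,:,0])"
```

```text
t 20.55 org [-35.18   0.24 127.87] Forg [-0.6  -0.04 -0.53]
[[108 100  82 138 162  91  84  91  90  87  85  81  84  86  89 100 101 100
  103]
 [106  94  69 121 160 132  90  88  90  89  88  79  85  87  91  98 103 105
  105]
 [105  95  57  87 132 166 141  88  85  90  89  79  87  88  90 101 101 104
  105]
 [103  95  66  76  92 139 159  87  86  90  87  75  84  88  95 104 109 109
  109]
 [ 98  95  73  82  79 102 136 136 145 111  86  79  82  85  90 104 108 111
  109]
 [ 97  98  75  83  81  77 107 155 184 159 103  83  79  86  92 108 110 108
  109]
 [100  94  75  84  83  63  75 117 166 188 154  92  81  86  93 111 110 103
  101]
 [105  97  68  84  79  63  49  79 124 172 185 115  85  87  92 111 105 104
   99]
 [103  98  65  84  79  71  63  70  88 134 169 138  85  86  91 106 101 100
   99]
 [105 100  68  79  72  77  69  63  65  95 135 135  83  83  90 104 100 102
  100]
 [107 102  74  76  79  76  65  53  62  75  97 115  88  83  90 101 101 101
  100]
 [107 103  85  83  79  78  72  69  72  73  73  84  82  85  92 102 102 105
  102]
 [107 110 101  92  79  75  79  78  76  79  83 100  83  86  89  97 10
[... 204 characters left out ...]
 100 143 180 189 182 142 121 142 184 169 180
  217]
 [138 143 106 107 109 107 105  91  96 137 178 176 123 101 131 189 192 212
  230]
 [129 107 102  95  96  97  96 105  83  89 136 168 169 157 165 173 147 156
  204]
 [196 195 183 108  87  92 133 190 112  80  85 127 166 152 145 125 107 157
  227]
 [239 243 240 187  94  90 159 251 197 108  88  84 106  91  94 122 203 230
  242]
 [238 238 243 234 113  93 129 224 248 211 184 102  90 128 198 218 247 243
  241]
 [236 236 239 239 200 179  96 130 216 247 244 202 202 218 247 243 241 238
  236]
 [240 238 237 238 244 234 112  85 132 210 246 243 243 243 240 237 236 236
  235]
 [245 239 194 201 243 244 180  94  88 154 243 239 237 237 236 236 236 235
  237]]
```

Plate's front is out in the light. Feel for the floor so the toe stays low over the step.

Call:
{"op": "drive_tool", "data": {
  "increments": [
    [[0,-0.05,0.01,0,0,0,1],[0,-0.1,0.02,0,0,0,1],[0,-0.15,0.03,0,0,0,1],[0,-0.2,0.04,0,0,0,1],[0,-0.2,0.04,0,0,0,1]]
  ]
}}

```text
time: 21.1
tcp_pos: [435.1, 3.1, 126.4]
orientation: [0.105, 0.994, -0.0, -0.0]
force: [-0.1, -1.0, -1.7]
grip_width: 13.2
grip_force: 58.7
```

```bash
python3 -c "
from h import *
org()"
```

```text
t 21.1 org [-4.2910e+01  1.2000e-01  1.2645e+02] Forg [-1.04 -0.1  -1.74]
```

Call:
{"op": "drive_tool", "data": {
  "increments": [
    [[0,0,0.01,0,0,0,1],[0,0,0.02,0,0,0,1],[0,0,0.02,0,0,0,1],[0,0,0.02,0,0,0,1],[0,0,0.02,0,0,0,1]]
  ]
}}

```text
time: 21.6
tcp_pos: [435.4, 3.3, 125.9]
orientation: [0.105, 0.994, -0.0, 0.0]
force: [-0.3, -0.8, 1.6]
grip_width: 13.1
grip_force: 59.2
```

Call:
{"op": "drive_tool", "data": {
  "increments": [
    [[0,0,0.01,0,0,0,1],[0,0,0.02,0,0,0,1],[0,0,0.02,0,0,0,1],[0,0,0.02,0,0,0,1],[0,0,0.02,0,0,0,1]]
  ]
}}

```text
time: 22.1
tcp_pos: [435.6, 3.1, 125.6]
orientation: [0.105, 0.994, 0.0, 0.0]
force: [-0.9, -1.3, 5.2]
grip_width: 12.8
grip_force: 59.9
```

Floor felt at TCP 126.0 (rod has not slipped). Raise a hair and rake out past the mouth, then lower towards the table.

Call:
{"op": "drive_tool", "data": {
  "increments": [
    [[0,0,-0.04,0,0,0,1],[0,-0.1,-0.04,0,0,0,1],[0,-0.2,-0.04,0,0,0,1],[0,-0.3,-0.04,0,0,0,1],[0,-0.4,-0.04,0,0,0,1]]
  ]
}}

```text
time: 22.6
tcp_pos: [431.6, -12.5, 126.3]
orientation: [0.105, 0.994, -0.0, -0.0]
force: [0.4, -0.1, -0.5]
grip_width: 13.2
grip_force: 58.7
```

Call:
{"op": "drive_tool", "data": {
  "increments": [
    [[0,-0.07,0,0,0,0,1],[0,-0.14,0,0,0,0,1],[0,-0.2,0,0,0,0,1],[0,-0.24,0,0,0,0,1],[0,-0.24,0,0,0,0,1]]
  ]
}}

```text
time: 23.1
tcp_pos: [429.9, -21.8, 126.6]
orientation: [0.105, 0.994, -0.0, 0.0]
force: [-0.3, -0.2, 0.0]
grip_width: 13.1
grip_force: 58.9
```

```bash
python3 -c "
from h import *
org()
c=snap('scene','pics/scene8.png')
f=c['frame'][216:238,240:266].astype(int); np.set_printoptions(linewidth=200); print(f[:,:,0])"
```

```text
t 23.1 org [-6.8320e+01 -5.0000e-02  1.2659e+02] Forg [-0.31  0.27  0.03]
[[100 104  95  55  44  45  41  44  71 134 152 120  94  93 108 111 108 106  86  87  89  98 101 104 105 104]
 [101 102  99  56  40  47  44  47  76 144 179 165 115  93 108 112 110 101  89  87  88  96 103 105 108 106]
 [104 103 101  56  45  43  44  45  59 106 148 183 162 115 107 104 107 100  85  83  91  99 103 105 105 108]
 [105 105  99  58  44  52  58  68  70  82 108 157 184 162 116 101  99  96  85  88  89 100 106 105 108 106]
 [105 107 103  78  76  87  93 100  87  83  85 115 166 184 159 104  98  98  87  85  91 100 105 103 101 104]
 [104 107 107 106 103 108 109 106  96  85  82  87 122 173 186 137 104  97  84  85  91 101 111 107  98 109]
 [108 108 108 118 101 102 109 105  94  85  86  83  92 129 174 172 126 101  85  87  86  99 116 111 108 144]
 [107 105 123 152 102  99 104 105  94  84  85  90  92  99 139 175 164 129  88  80  87 133 213 211 209 224]
 [105 108 142 198 107  95 102 102  98  89  88  91 108  99 103 147 181 167  96  86  96 170 255 248 246 243]
 [106 120 182 229 113 106 110 109 104  84  85 100 139 147 115 1
[... 628 characters left out ...]
  98  87  89 129 160 181 188 160 152 107 121 153 185 200]
 [238 237 235 233 234 240 240 185  91  97 155 242 205 182  96  84  92 129 161 181 186 149 150 169 178 155]
 [238 238 235 235 232 235 241 230 111  89 121 214 249 245 200 178  99  86  94 132 163 183 195 176 138 111]
 [237 235 235 234 232 233 235 236 196 175  94 125 211 243 245 241 202 178 100  75  93 135 153 133 104 156]
 [236 235 235 234 235 233 233 236 241 229 108  80 125 205 242 241 242 244 188 103  88  91  96 128 203 229]
 [237 236 234 235 234 233 233 233 237 236 176  89  84 152 244 242 242 244 242 207 204 201 201 219 247 245]
 [236 235 233 233 234 232 232 232 232 237 224 111  81 122 199 213 242 240 241 243 246 245 246 243 243 241]]
```

Call:
{"op": "drive_tool", "data": {
  "increments": [
    [[0,-0.03,0,0,0,0,1],[0,-0.05,0.02,0,0,0,1],[0,-0.05,0.04,0,0,0,1],[0,-0.05,0.06,0,0,0,1],[0,-0.05,0.06,0,0,0,1]]
  ]
}}

```text
time: 23.65
tcp_pos: [429.1, -23.9, 123.7]
orientation: [0.105, 0.994, -0.0, -0.0]
force: [-0.2, 1.1, -1.2]
grip_width: 12.9
grip_force: 58.7
```

```bash
python3 -c "
from h import *
org()
c=snap('scene','pics/scene9.png');cv2.imwrite('pics/c9.png',cv2.resize(c['frame'][205:250,230:290,::-1],(800,600),interpolation=2))"
```

```text
t 23.65 org [-70.52   0.26 123.68] Forg [ 1.02  0.38 -1.18]
```

View pics/c9.png

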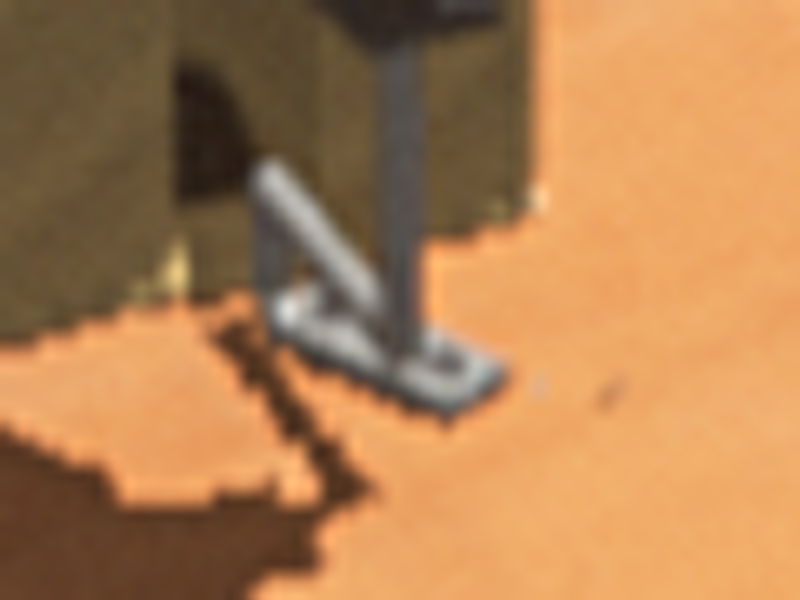

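The crop shows the plate flat on the table, wholly clear of the mouth, from (275,320) to (500,375), with the toe behind its rear end. Lift straight up.

Call:
{"op": "drive_tool", "data": {
  "increments": [
    [[0,0.02,-0.1,0,0,0,1],[0,0.03,-0.4,0,0,0,1],[0,0.03,-0.9,0,0,0,1],[0,0.03,-1.6,0,0,0,1],[0,0.03,-2.3,0,0,0,1]]
  ]
}}

```text
time: 24.2
tcp_pos: [429.3, -22.7, 217.0]
orientation: [0.105, 0.994, -0.0, -0.0]
force: [0.2, 0.2, -2.1]
grip_width: 13.4
grip_force: 58.7
```

Call:
{"op": "drive_tool", "data": {
  "increments": [
    [[0,0,-0.5,0,0,0,1],[0,0,-0.9,0,0,0,1],[0,0,-1.05,0,0,0,1],[0,0,-1.05,0,0,0,1],[0,0,-1.05,0,0,0,1]]
  ]
}}

```text
time: 24.7
tcp_pos: [429.1, -22.4, 257.3]
orientation: [0.105, 0.994, -0.0, -0.001]
force: [-0.7, 0.3, -2.1]
grip_width: 13.3
grip_force: 58.8
```

```bash
python3 -c "
from h import *
go([492.4,-221.8],257,0.0833)"
```

```text
t 24.7 tcp [429.11 -22.41 257.26] yaw 1.3607 F [-0.73  0.32 -2.15] W [ 0.008 -0.035  0.028] grip 13.335927817257963
shift [-2.587 -4.545  0.005] turn [-1.100e-02 -7.000e-03  9.149e+00]
```

Call:
{"op": "drive_tool", "data": {
  "increments": [
    [[-0.4,-0.7,0,0,0,1,1],[-0.8,-1.4,0,0,0,2,1],[-1.2,-2.1,0,0,0,3,1],[-1.6,-2.8,0,0,0,4,1],[-2.0,-3.5,0,0,0,5,1]]
  ]
}}

```text
time: 25.2
tcp_pos: [478.3, -176.7, 256.8]
orientation: [0.441, 0.897, -0.0, -0.001]
force: [0.5, 0.3, -1.4]
grip_width: 13.5
grip_force: 58.7
```

```bash
python3 -c "
from h import *
go([492.4,-221.8],257,0.0833)"
```

```text
t 25.2 tcp [ 478.35 -176.75  256.76] yaw 0.6572 F [ 0.5   0.29 -1.44] W [ 0.018  0.017 -0.003] grip 13.489018725622953
shift [-1.106 -0.41  -0.007] turn [-0.015 -0.01   4.111]
```

Call:
{"op": "drive_tool", "data": {
  "increments": [
    [[-0.3,-0.1,0,0,0,1,1],[-0.6,-0.2,0,0,0,2,1],[-0.9,-0.3,0,0,0,3,1],[-1.07,-0.39,0,0,0,4,1],[-1.07,-0.39,0,0,0,4.1,1]]
  ]
}}

```text
time: 25.7
tcp_pos: [491.9, -220.4, 256.6]
orientation: [0.676, 0.737, -0.001, -0.001]
force: [-0.5, -0.3, -0.7]
grip_width: 13.4
grip_force: 58.7
```

Call:
{"op": "drive_tool", "data": {
  "increments": [
    [[0,0,0,0,0,0,1],[0,0,0,0,0,0,1],[0,0,0,0,0,0,1],[0,0,0,0,0,0,1],[0,0,0,0,0,0,1]]
  ]
}}

```text
time: 26.2
tcp_pos: [492.9, -219.0, 258.2]
orientation: [0.674, 0.739, 0.0, 0.0]
force: [0.4, 0.5, -1.3]
grip_width: 13.3
grip_force: 58.7
```

```bash
python3 -c "
from h import *
go([492.4,-221.8],257,0.0833)"
```

```text
t 26.2 tcp [ 492.86 -218.98  258.2 ] yaw 0.091 F [ 0.45  0.53 -1.31] W [-0.033 -0.027 -0.022] grip 13.339968668331476
shift [-0.069 -0.018  0.03 ] turn [ 0.003 -0.002  0.055]
```

Call:
{"op": "drive_tool", "data": {
  "increments": [
    [[-0.07,-0.02,0,0,0,0.06,1],[-0.07,-0.02,0,0,0,0.06,1],[-0.07,-0.02,0.2,0,0,0.06,1],[-0.07,-0.02,0.45,0,0,0.06,1],[-0.07,-0.02,0.7,0,0,0.06,1]]
  ]
}}

```text
time: 26.7
tcp_pos: [492.0, -221.8, 228.8]
orientation: [0.678, 0.735, -0.0, -0.0]
force: [0.1, -1.0, -1.8]
grip_width: 13.1
grip_force: 58.8
```

```bash
python3 -c "
from h import *
go([492.4,-221.8],131.5,0.0833)"
```

```text
t 26.7 tcp [ 492.02 -221.83  228.84] yaw 0.082 F [ 0.11 -0.96 -1.81] W [ 0.003 -0.005  0.017] grip 13.138817595789192
shift [-1.000e-03  1.100e-02  2.434e+00] turn [-0.005 -0.004 -0.009]
```

Call:
{"op": "drive_tool", "data": {
  "increments": [
    [[0,0,0.2,0,0,0,1],[0,0,0.5,0,0,0,1],[0,0,0.8,0,0,0,1],[0,0,1.1,0,0,0,1],[0,0,1.4,0,0,0,1]]
  ]
}}

```text
time: 27.2
tcp_pos: [492.1, -222.1, 172.9]
orientation: [0.678, 0.735, -0.0, -0.0]
force: [0.6, -0.2, -2.4]
grip_width: 13.1
grip_force: 58.8
```

```bash
python3 -c "
from h import *
go([492.4,-221.8],131.5,0.0833)"
```

```text
t 27.2 tcp [ 492.14 -222.05  172.91] yaw 0.0819 F [ 0.65 -0.22 -2.39] W [-0.021 -0.008  0.031] grip 13.124813728486094
shift [0.006 0.007 1.035] turn [-0.003 -0.001 -0.01 ]
```

Call:
{"op": "drive_tool", "data": {
  "increments": [
    [[0,0,0.3,0,0,0,1],[0,0,0.6,0,0,0,1],[0,0,0.85,0,0,0,1],[0,0,0.98,0,0,0,1],[0,0,1.04,0,0,0,1]]
  ]
}}

```text
time: 27.7
tcp_pos: [492.0, -222.0, 131.8]
orientation: [0.678, 0.735, -0.0, -0.0]
force: [-1.1, -0.2, -1.2]
grip_width: 13.2
grip_force: 58.8
```

Call:
{"op": "drive_tool", "data": {
  "increments": [
    [[0,0,0,0,0,0,1],[0,0,0,0,0,0,1],[0,0,0,0,0,0,1],[0,0,0,0,0,0,1],[0,0,0,0,0,0,1]]
  ]
}}

```text
time: 28.2
tcp_pos: [492.4, -222.2, 132.8]
orientation: [0.678, 0.735, 0.0, 0.0]
force: [-0.5, -0.6, -1.5]
grip_width: 13.0
grip_force: 58.8
```

Call:
{"op": "drive_tool", "data": {
  "increments": [
    [[0,0,0.02,0,0,0,1],[0,0,0.035,0,0,0,1],[0,0,0.045,0,0,0,1],[0,0,0.045,0,0,0,1],[0,0,0.045,0,0,0,1]]
  ]
}}

```text
time: 28.7
tcp_pos: [492.3, -222.1, 131.2]
orientation: [0.678, 0.735, 0.0, 0.0]
force: [-2.2, 2.1, 4.7]
grip_width: 13.3
grip_force: 59.5
```

Seated (force 4.7 N up). Open, then rise straight up.

Call:
{"op": "drive_tool", "data": {
  "increments": [
    [[0,0,0,0,0,0,0],[0,0,0,0,0,0,-1],[0,0,0,0,0,0,-1],[0,0,0,0,0,0,-1],[0,0,0,0,0,0,-1]]
  ]
}}

```text
time: 29.2
tcp_pos: [492.3, -222.1, 130.6]
orientation: [0.678, 0.735, -0.0, -0.0]
force: [-0.2, -0.4, 0.9]
grip_width: 83.7
grip_force: 0.0
```

Call:
{"op": "drive_tool", "data": {
  "increments": [
    [[0,0,0,0,0,0,-1],[0,0,-0.4,0,0,0,-1],[0,0,-1.0,0,0,0,-1],[0,0,-1.8,0,0,0,-1],[0,0,-2.6,0,0,0,-1]]
  ]
}}

```text
time: 29.7
tcp_pos: [491.9, -222.0, 235.5]
orientation: [0.678, 0.735, -0.0, -0.0]
force: [0.0, -1.2, -0.5]
grip_width: 85.4
grip_force: 0.0
```

Call:
{"op": "drive_tool", "data": {
  "increments": [
    [[0,0,-0.4,0,0,0,-1],[0,0,-0.8,0,0,0,-1],[0,0,-1,0,0,0,-1],[0,0,-1,0,0,0,-1],[0,0,-1,0,0,0,-1]]
  ]
}}

```text
time: 30.2
tcp_pos: [492.0, -221.9, 274.0]
orientation: [0.678, 0.735, -0.0, -0.001]
force: [-0.6, 0.2, -0.4]
grip_width: 85.3
grip_force: 0.0
```

```bash
python3 -c "
from h import *
go([0,0],0,0)
a=snap('scene','pics/sceneE.png')['frame'].astype(int);b=load('pics/scene0.png')['frame'].astype(int);p=load('pics/scene9.png')['frame'].astype(int)
D=lambda q,x,y,w,h:np.abs(a-q)[y:y+h,x:x+w].sum(2)
d=D(b,310,190,70,100);print('stand diff px>90:',(d>90).sum(),np.argwhere(d>90)[:6].tolist())
for n,x,y,w,h in(('pot',310,212,20,25),('weight',252,250,22,26),('bottle',150,155,28,52)):print(n,(D(b,x,y,w,h)>90).sum())
np.set_printoptions(linewidth=200);print(a[222:240,246:272,0])"
```

```text
t 30.2 tcp [ 491.98 -221.87  273.96] yaw 0.0818 F [-0.57  0.15 -0.42] W [-0.019  0.016  0.006] grip 85.25343166650234
shift [  6.53  -11.798   6.864] turn [-0.007 -0.004  0.586]
stand diff px>90: 77 [[3, 32], [3, 33], [3, 34], [3, 35], [4, 30], [4, 31]]
pot 11
weight 0
bottle 14
[[114 116 116 113 113 111 110 105 106 105 109 115 120 112 106 116 123 121 119 152 216 222 230 250 246 245]
 [111 116 113 116 116 113 110 114 119 108 109 115 114 108 120 152 216 219 217 232 251 250 247 246 245 244]
 [109 113 119 121 122 114 122 116 117 109 119 114 115 138 209 231 253 251 249 247 247 245 244 244 243 244]
 [113 116 124 118 117 118 116 118 128 145 212 216 215 227 250 248 246 246 245 244 244 244 243 243 243 243]
 [112 121 125 114 138 208 184 162 168 187 245 250 251 248 247 245 243 244 243 243 243 243 242 241 243 244]
 [142 212 217 200 179 250 216 175 151 164 209 230 238 244 247 246 244 244 243 241 241 242 242 242 242 243]
 [225 253 252 231 173 220 193 160 114 137 190 195 209 226 235 236 240 245 243 240 241 242 241 242 242 241]
 [246 247 246 199 119 149 166 177 162 174 194 191 191 193 200 204 222 2
[... 406 characters left out ...]
  96 125 161 178 183 170 171 185 145 141 221 243 235 245]
 [238 239 239 239 239 239 240 242 245 246 207 190 105  94  93 123 157 167 161 145 112 167 242 244 236 245]
 [238 238 238 239 236 237 236 237 240 244 247 247 215 192 109  98 101 106 122 167 212 234 248 245 244 245]
 [238 237 236 237 237 236 235 237 238 241 243 246 249 247 218 212 190 129 183 238 250 248 246 244 243 242]
 [237 237 235 236 237 239 240 240 240 241 240 243 244 246 248 251 248 222 241 248 246 244 244 243 242 243]
 [238 237 236 238 238 241 242 243 242 242 240 239 242 243 245 246 247 247 246 245 244 242 242 242 244 244]
 [239 239 240 240 241 242 242 242 243 242 240 240 240 241 242 243 243 243 242 242 241 242 243 243 244 245]]
```

```bash
python3 -c "
from h import *
for n in('scene0','sceneE'):
    f=load(f'pics/{n}.png')['frame'].astype(int)[188:240,330:360]; m=(f[:,:,0]<130)&(f[:,:,0]-f[:,:,2]>35)&(f[:,:,1]<65); y,x=np.nonzero(m); print(n,len(x),x.mean(),y.min(),y.max())
print(job_done())"
```

```text
scene0 288 11.940972222222221 7 47
sceneE 299 12.297658862876254 5 42
the job is handed in; nothing more can be done
None
```

The plate lies flat on the table just in front of the mouth, wholly outside, the rod is back in its stand, and the job is handed in at about 30 s; the first rake slipped onto the plate at the strip and was redone, with the highest force reading I saw about 7 N.

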